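Hang the hook-on basket in the dip tank

TASK

Get the dip tank ready for the next leak check: take the steel basket that has a bent lip (blue grip) and hang it inside the grey tank, with its lip hooked over the wall that has the blue strip along its rim. Lower it by its grip until the lip sits down on the rim, then let go, so that the basket hangs upright inside the tank. Leave the plain basket with the orange grip where it stands.

Things in the scene. Friction and masses are not known exactly. Their poses are not given: they have to be found in the camera images.
- tank: grey open-topped dip tank, empty, fixed to the bench; outside 150 (x) x 170 (y) x 105 mm high, walls 10 mm thick, inner floor 6 mm up. Origin: centre of its underside, z up. Its +x wall (on the side away from the robot, 65 to 75 mm from the origin along x) has a blue strip along the rim; a drain stub is on its -x side
- hook_basket: open-topped punched steel basket, about 160 g, body 56 (x) x 80 (y) x 84 mm high, a blue grip bar above it and a bent lip on its +x side. Origin: centre of its underside, z up, x toward the lip
- lip (a point): middle of the underside of the basket's lip (38 mm along its x, 80 mm up), which comes to sit on the rim. The lip is 50 mm wide: a flat tongue from the basket's wall (x = 28 mm) to x = 46, then a flange down to height 70, then flared outward to x = 62 at height 58. So the slot for the 10 mm tank wall is 18 mm wide under the tongue and 33 mm at the mouth
- grip (a point): centre of the hook basket's blue grip bar, 118 mm above its underside, over the middle of the basket: 44 mm long along the basket's x, 14 mm thick along its y (close the fingers along y), 22 mm high, held by a thin rod at each end; 23 mm of free space below it down to the basket's rim
- plain_basket: bystander: same steel basket and handle but with an orange grip and no lip. Origin: centre of its underside, z up, x along its grip bar
Not all that is in view belongs to the job. What is shaped like the hook_basket but red is not meant.

How it is judged (in metres and radians):
On the way, in this order (a step that is already met when the one before it is completed fails the run):
1. the hook basket is carried in the fingers, clear above the bench (height (world z) of hook_basket above 0.06 m and contact force between the fingers and hook_basket above 0.5 N), for 0.1 s.
2. still held in the fingers, it has been lowered inside the tank with its lip over the blue-striped rim (at most 15 mm above its seat) (z of hook_basket in the frame of tank below 0.04 m and x of hook_basket in the frame of tank above 0.015 m and x of lip in the frame of tank between 0.058 and 0.085 m and contact force between the fingers and hook_basket above 0.5 N), for 0.05 s.
At the end, for the whole second after the job is handed in: The hook basket hangs at rest inside the tank, released, its lip seated on the rim of the blue-striped wall (lip within about 8 mm of rim height), its underside clear of the tank floor (14 to 33 mm above the tank's underside), upright within 12 degrees (z of hook_basket in the frame of tank between 0.014 and 0.033 m and x of hook_basket in the frame of tank between 0.015 and 0.05 m and x of lip in the frame of tank between 0.058 and 0.085 m and z of lip in the frame of tank between 0.098 and 0.113 m and angle between hook_basket's own z axis and vertical below 0.22 rad and linear speed of hook_basket below 0.02 m/s and contact force between the fingers and hook_basket below 0.1 N); the robot touches nothing.
It fails at once if the plain basket with the orange grip is moved more than 30 mm or tipped (distance of plain_basket from where it was at the start of the episode above 0.03 m or angle between plain_basket's own z axis and vertical above 0.35 rad).
It also fails if it takes over 48 s, if anything falls off the work surface, if the arm or the gripper's body presses on something with over 40 N, if the wrist force passes 120 N, or if a joint passes its speed limit or range.

ROBOT

A 6-joint arm with a two-finger parallel gripper is mounted at the origin on a cart in front of the work surface, level with it; the furniture and walls round the work are solid. World frame = base frame: x ahead of the robot, y to its left, z up, the work surface at z = 0. Lengths are in m, angles in degrees, forces in N, time in s.
With the tool pointing down it reaches from about 0.375 to 0.75 m from the base axis. Payload 9 kg.
Tool frame: the origin (TCP) lies where the fingers leave the gripper's body, on its centre line; the fingertips stand 73 mm ahead of it and the grasp point (between the pads) lies 54 mm ahead of it (robot.tip_reach is the distance from the TCP to the fingertips, in m); z points along the fingers, y is the direction in which the jaws open and shut (so a half turn about z gives the same grasp; the last joint's range is limited). The gripper opens to 85 mm and grips with 20 to 120 N. Pads are 22 mm wide; open, the fingers measure 114 mm over their backs; the gripper's body (76 mm by 85 mm) begins 54 mm behind the grasp point. The pads swing forward as they close: fully open they stand 13 mm farther back than shut.
Start: joints at [-81.801, 5.964, 5.575, 89.605, 0, 77.527], TCP at [0.212, -0.561, 0.304] pointing down, gripper open.
Joint ranges: [-171.21, 171.21], [-48.23, 106.86], [-62.78, 66.21], [-105.2, 120.99], [-86.42, 89.51], [-180, 180]. Speed limits (degrees/s): [127.2, 127.2, 147.25, 180, 180, 180].

INTERFACE

Orientations are given as [roll, pitch, yaw] about the fixed x, y, z axes, in that order (R = Rz(yaw) Ry(pitch) Rx(roll)).
In Python, from plant import robot gives the robot as it stands. Calls block until the motion is done:
- robot.move_pose(position, orientation): joint-space move of the TCP to a pose.
- robot.line_to(position, vel=0.15, rotation=None, guard=None): straight line of the TCP; rotation=None keeps the orientation; vel is the mean speed in m/s. With guard (N) it stops when the force on the tool has changed by that much, and returns True; else False.
- robot.goto_joints(angles): joint-space move.
- robot.set_gripper(opening): finger opening in m; the grip force is fixed at half the most; returns when the fingers have stopped.
- robot.pause(seconds).
- robot.ik(position, orientation): joint angles nearest the present ones, or None.
- robot.observe(): the state.
- robot.grab_frame(name): name is "side" or "top" or "wrist"; returns the picture (384x512x3 uint8, blue, green, red); there is no depth.
- robot.get_calibration(name): a dict with "vertical_fov" (degrees; the focal length in pixels is half the picture's height over the tangent of half this angle, whatever the lens; pixels are square), "cx", "cy" (the principal point, pixels), "rvec" (rotation vector, rad) and "tvec" (3), from world to camera coordinates, as OpenCV has them. Camera axes: x right, y down, z forward; pixel columns grow to the right and rows downward; lengths in m; the calibration is good to about 2 mm. A picture is of the moment at which its call begins: read the wrist's pose just before it. get_calibration takes no time and is no camera call; for the wrist camera it gives the pose at the moment of the call.
A pose or a line that the arm cannot do raises robot.IKError and nothing moves.
- robot.job_done(): hands the job in, once; it reports no verdict.
The state is a dict: "time": time; "q": joint angles; "qvel": joint speeds; "joint_torque": joint torques, N m; "tool_pos": TCP position; "tcp_rot": TCP orientation; "ft_force": force on the tool from outside, world axes, zero at the start; "torque": the same for the moment, N m; "gripper_width": finger opening in m.
Only numpy, scipy, OpenCV 4.12 (cv2) and the standard library are available. Lean on these libraries where they do the work, as an engineer would, in place of code of your own. Each camera call takes 0.05 s, during which the arm holds its last target. There are 200 camera calls.

## Working session

There is one attempt and no reset: what is moved stays moved. The work goes in short steps, each a Python script; the robot and the scene stay as the last script left them, time stands still between calls to the robot, and variables do not carry over. Pictures are saved under pics/ and viewed, about 8 in all and at most 12, crops included, and the job is handed in when it is done.

```bash
mkdir -p pics; ls; python3 - <<'E'
from plant import robot
import cv2
for n in("top","side"):
    f=robot.grab_frame(n); cv2.imwrite(f"pics/{n}0.png",f); c=robot.get_calibration(n); print(n,c)
print(robot.observe()["time"])
E
```

```text
pics
top {'vertical_fov': 50.346501498798006, 'cx': 249.76364330600046, 'cy': 192.0063086385548, 'rvec': array([ 2.18773765, -2.21724749,  0.06849877]), 'tvec': array([0.01670247, 0.50081522, 1.01147358])}
side {'vertical_fov': 52.308727983128655, 'cx': 252.56239887915237, 'cy': 192.18093788875697, 'rvec': array([ 0.79106518, -2.5284292 ,  1.20345974]), 'tvec': array([0.42713597, 0.26700341, 0.72120587])}
0.1
```

View pics/top0.png

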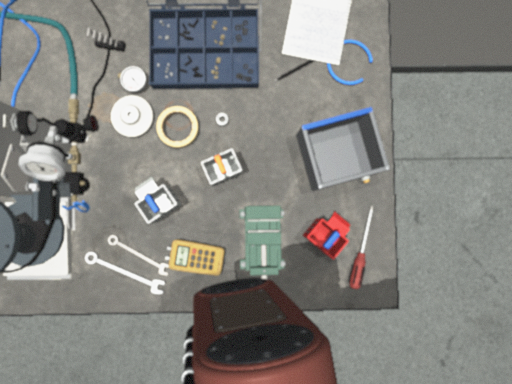

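View pics/side0.png

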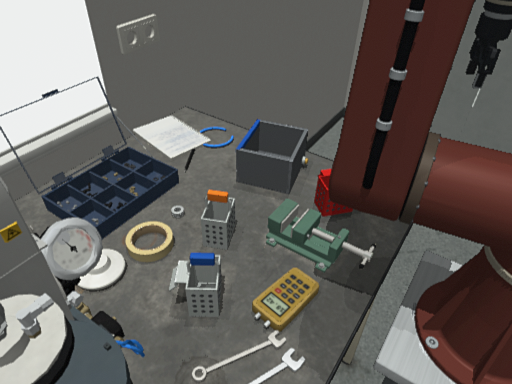

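Top view: up is +x and left is +y. The blue grip is at (155,203), with its lip toward the upper left at (148,187). The orange grip is at (221,166), the tank at (343,148) with its strip along the far rim, and the red decoy at (328,235). The side view agrees.

```bash
cat > h.py <<'E'
import numpy as np, cv2
from plant import robot
def cast(c,px,z,size=(384,512)):
    f=size[0]/2/np.tan(np.radians(c["vertical_fov"])/2)
    R=cv2.Rodrigues(np.array(c["rvec"]))[0]; t=np.array(c["tvec"]); C=-R.T@t
    px=np.atleast_2d(px).astype(float)
    d=np.c_[(px[:,0]-c["cx"])/f,(px[:,1]-c["cy"])/f,np.ones(len(px))]@R
    return C+d*((z-C[2])/d[:,2])[:,None]
def proj(c,p):
    f=192/np.tan(np.radians(c["vertical_fov"])/2)
    K=np.array([[f,0,c["cx"]],[0,f,c["cy"]],[0,0,1.]])
    return cv2.projectPoints(np.atleast_2d(p).astype(float),np.array(c["rvec"]),np.array(c["tvec"]),K,None)[0][:,0]
def blobs(img,lo,hi,roi=None,amin=25):
    m=cv2.inRange(cv2.cvtColor(img,cv2.COLOR_BGR2HSV),lo,hi)
    if roi: k=np.zeros_like(m);x0,y0,x1,y1=roi;k[y0:y1,x0:x1]=1;m=m*k
    return m,[c for c in cv2.findContours(m,cv2.RETR_EXTERNAL,cv2.CHAIN_APPROX_NONE)[0] if cv2.contourArea(c)>=amin]
BLUE=((105,130,60),(125,255,255)); ORANGE=((5,150,120),(18,255,255))
E
python3 - <<'E'
from h import *
img=cv2.imread("pics/top0.png"); c=robot.get_calibration("top")
print("C",-cv2.Rodrigues(c["rvec"])[0].T@c["tvec"])
for nm,rg,roi,z in(("grip",BLUE,(130,180,180,225),.129),("orange",ORANGE,(195,140,250,190),.129),("strip",BLUE,(290,100,380,145),.105)):
    for b in blobs(img,*rg,roi)[1]:
        w=cast(c,b.reshape(-1,2),z); r=cv2.minAreaRect((w[:,:2]*1000).astype(np.float32)); bx=cv2.boxPoints(r)
        print(nm,cv2.contourArea(b),np.round(r[0],1),np.round(r[1],1),np.round(r[2],1),bx.round().tolist())
# tank rim outer corners read from picture (z=.105)
print(np.round(cast(c,[[300,136],[371,110],[387,168],[316,190]],.105)*1000))
s=cv2.imread("pics/side0.png"); cs=robot.get_calibration("side")
for b in blobs(s,*BLUE,(180,245,225,275))[1]: print("side grip",b.reshape(-1,2).min(0),b.reshape(-1,2).max(0),b.reshape(-1,2).mean(0))
cv2.imwrite("pics/topcrop.png",cv2.resize(np.hstack([img[150:240,110:250],img[100:190,290:400]]),None,fx=3.1,fy=3.1,interpolation=cv2.INTER_CUBIC))
E
```

```text
C [0.45046671 0.02335153 1.03475026]
grip 85.0 [472.8 229.7] [39.7 14.9] 28.3 [[452.0, 227.0], [459.0, 214.0], [494.0, 233.0], [487.0, 246.0]]
strip 278.0 [ 663.  -193.7] [ 12.4 161.7] 14.4 [[637.0, -117.0], [677.0, -274.0], [689.0, -270.0], [649.0, -114.0]]
[[ 624. -106.  105.]
 [ 682. -271.  105.]
 [ 547. -305.  105.]
 [ 499. -140.  105.]]
side grip [190 253] [214 264] [202.09230769 258.41538462]
```

View pics/topcrop.png

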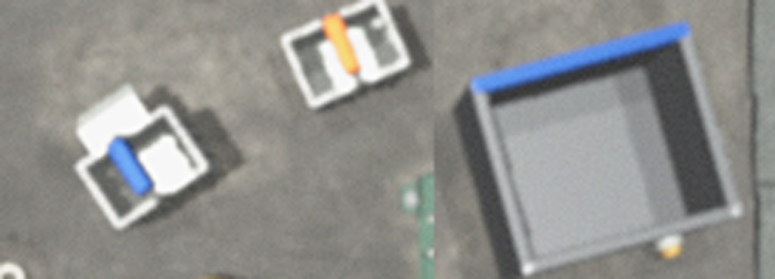

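```bash
python3 - <<'E'
from h import *
c=robot.get_calibration("top")
w=cast(c,[[302.3,127],[372.6,108.7],[389,168.4],[320,187]],.105)*1000
print(w.round(), np.linalg.norm(np.diff(w,axis=0),axis=1), w.mean(0))
print("orange",cast(c,[[(342)/3.1+110,150+43/3.1]],.129)*1000)
o=robot.observe();print(o["tcp_rot"])
for p,y in(([.52,-.21,.36],14),([.55,-.21,.36],14),([.473,.23,.20],28),([.473,.23,.34],28),([.627,-.203,.34],14),([.627,-.203,.195],14)):
    for k in(0,180): 
        q=robot.ik(p,[180,0,y+k if y+k<=180 else y+k-360]); print(p,y+k,None if q is None else np.round(q))
q=robot.ik([.53,-.21,.36],[180,0,14])
if q is not None:
    robot.goto_joints(q); c=robot.get_calibration("wrist"); f=robot.grab_frame("wrist"); cv2.imwrite("pics/w1.png",f)
    np.save("w1.npy",c,allow_pickle=True); print(c, robot.observe()["time"])
E
```

```text
[[ 645. -112.  105.]
 [ 685. -275.  105.]
 [ 546. -309.  105.]
 [ 506. -149.  105.]] [168.60395156 143.00974863 164.7633669 ] [ 595.55634252 -211.39532658  105.        ]
orange [[558.7763972   76.18257742 129.        ]]
[-1.79933759e+02 -1.35419050e-02  2.06743998e+01]
[0.52, -0.21, 0.36] 14 [-35.   0.   6.  95.   0. 131.]
[0.52, -0.21, 0.36] 194 [-35.   0.   6.  95.   0. -49.]
[0.55, -0.21, 0.36] 14 [-34.   5.  11.  95.   0. 132.]
[0.55, -0.21, 0.36] 194 [-34.   5.  11.  95.   0. -48.]
[0.473, 0.23, 0.2] 28 [ 12.  -7. -18.  79.   0. 164.]
[0.473, 0.23, 0.2] 208 [ 12.  -7. -18.  79.   0. -16.]
[0.473, 0.23, 0.34] 28 [ 12.  -6.  -3.  93.   0. 164.]
[0.473, 0.23, 0.34] 208 [ 12.  -6.  -3.  93.   0. -16.]
[0.627, -0.203, 0.34] 14 [-29.  18.  22.  95.   0. 137.]
[0.627, -0.203, 0.34] 194 [-29.  18.  22.  95.   0. -43.]
[0.627, -0.203, 0.195] 14 [-29.  17.   6.  80.   0. 137.]
[0.627, -0.203, 0.195] 194 [-29.  17.   6.  80.   0. -43.]
{'vertical_fov': 60.02745441161039, 'cx': 256.91270863692125, 'cy': 194.30395425891024, 'rvec': array([-2.30177719,  1.79841055,  0.24217597]), 'tvec': array([-0.33238466,  0.39702952,  0.55464963])} 1.8917
```

View pics/w1.png

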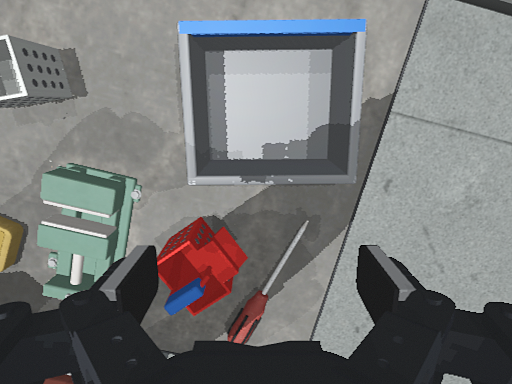

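Wrist view: the tank rim is fully visible. The strip runs from (179,20) to (366,33), and the near rim corners are at about (187,184) and (356,183). Next I measure it, then look over the basket.

```bash
python3 - <<'E'
from h import *
c=np.load("w1.npy",allow_pickle=True).item(); img=cv2.imread("pics/w1.png")
m,bs=blobs(img,(95,130,60),(125,255,255),(160,5,390,50),100)
b=max(bs,key=cv2.contourArea); w=cast(c,b.reshape(-1,2),.105)[:,:2]*1000
r=cv2.minAreaRect(w.astype(np.float32)); print("strip",r,cv2.boxPoints(r).round(1).tolist())
w=cast(c,[[187,184],[356,183]],.105)*1000; print("near corners",w.round(1),w.mean(0))
q=robot.ik([.435,.21,.33],[180,0,28]); robot.goto_joints(q)
c=robot.get_calibration("wrist"); f=robot.grab_frame("wrist"); cv2.imwrite("pics/w2.png",f); np.save("w2.npy",c,allow_pickle=True)
for b in blobs(f,(95,130,60),(125,255,255),None,60)[1]:
    p=b.reshape(-1,2); w=cast(c,p,.129)[:,:2]*1000; r=cv2.minAreaRect(w.astype(np.float32)); print("blue",p.min(0),p.max(0),np.round(r[0],1),np.round(r[1],1),r[2])
print(robot.observe()["time"])
E
```

```text
strip ((660.2940673828125, -191.72715759277344), (13.10248851776123, 164.99851989746094), 14.579834938049316) [[633.2000122070312, -113.5], [674.7000122070312, -273.20001220703125], [687.4000244140625, -269.8999938964844], [645.9000244140625, -110.19999694824219]]
near corners [[ 501.2 -145.2  105. ]
 [ 543.3 -309.7  105. ]] [ 522.24908058 -227.44996611  105.        ]
blue [245 107] [265 161] [471.9 230.4] [43.3 13.3] 33.04124069213867
blue [17 11] [104  60] [468.2 393.4] [22.3 65.5] 12.133444786071777
3.5333
```

View pics/w2.png

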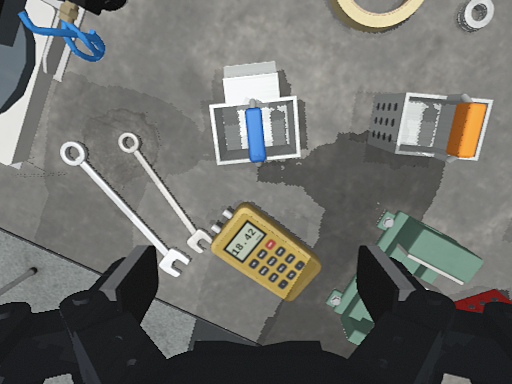

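The hook basket stands at (255,130) with its lip up at (250,80), and the orange one is to the right at (445,125). The two views give grip yaws of 28° and 33°, so I'll settle it from the body rim and then grasp.

```bash
python3 - <<'E'
from h import *
c=np.load("w2.npy",allow_pickle=True).item()
w=cast(c,[[210,107],[298,96],[300,156],[217,164]],.084)[:,:2]*1000
print(w.round(),np.linalg.norm(np.diff(w,axis=0),axis=1),w.mean(0))
e=(w[0]-w[1])+(w[3]-w[2]); a=(w[0]-w[3])+(w[1]-w[2])
yy=np.degrees(np.arctan2(-e[0],e[1])); yx=np.degrees(np.arctan2(a[1],a[0])); print("yaw",yy,yx)
yaw=round((2*yy+yx+31)/4,1); print(yaw); assert 26<yaw<38
np.save("yaw.npy",yaw)
g=np.array([.472,.230])
R=[180,0,yaw]
robot.move_pose([*g,.26],R); robot.line_to([*g,.118+.054],vel=.1,guard=10)
print(robot.observe()["tool_pos"])
cs=robot.grab_frame("side"); cv2.imwrite("pics/s1.png",cs[200:350,120:290].repeat(3,0).repeat(3,1))
robot.set_gripper(0.0); o=robot.observe(); print(o["gripper_width"],o["ft_force"],o["time"])
E
```

```text
[[471. 277.]
 [518. 211.]
 [471. 182.]
 [426. 248.]] [81.24732904 55.1552326  79.98833734] [471.46058712 229.52229464]
yaw 34.19738730856595 32.46477902571202
33.0
[0.47240064 0.23007873 0.17278925]
0.01315775782076034 [0.43305275 0.92255059 1.71799571] 5.6917
```

View pics/s1.png

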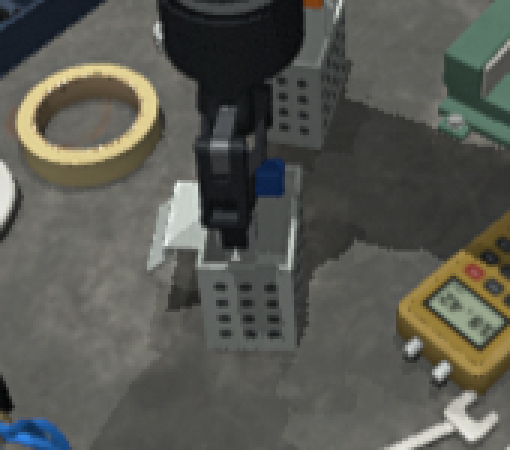

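```bash
python3 - <<'E'
from h import *
yaw=float(np.load("yaw.npy")); W=np.array([.6625,-.192]); u=np.array([np.cos(np.radians(14.4)),np.sin(np.radians(14.4))])
T=W-.037*u
robot.line_to([.472,.230,.355],vel=.15); print(robot.observe()["ft_force"],robot.observe()["gripper_width"])
robot.line_to([*T,.355],vel=.2,rotation=[180,0,14.4])
robot.line_to([*T,.305],vel=.1)
robot.pause(.3)
o=robot.observe(); print(T,o["tool_pos"],o["tcp_rot"],o["ft_force"],o["time"])
c=robot.get_calibration("wrist"); np.save("w3.npy",c,allow_pickle=True)
cv2.imwrite("pics/w3.png",robot.grab_frame("wrist")); cv2.imwrite("pics/s3.png",robot.grab_frame("side"))
a=cv2.imread("pics/w3.png");b=cv2.imread("pics/s3.png")
cv2.imwrite("pics/b3.png",np.hstack([a[:300,60:400],b[40:340,130:430]]))
E
```

```text
[-0.06530041  0.43103646 -2.60234923] 0.012968652229371767
[ 0.62666242 -0.20120153] [ 0.62682365 -0.20132994  0.30558641] [ 1.79964350e+02 -3.49565832e-02  1.43964823e+01] [-0.24401111  0.35855225 -1.93747298] 10.45
```

View pics/b3.png

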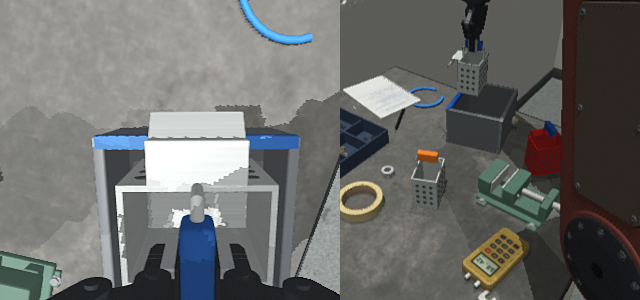

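The basket is held level above the tank, with the lip over the strip. In the uncropped wrist frame the tongue's outer crease is at about (205–310,140) and the strip at rows 135–150. I'll check the lip against the strip numerically before lowering.

```bash
python3 - <<'E'
from h import *
c=np.load("w3.npy",allow_pickle=True).item(); img=cv2.imread("pics/w3.png")
u=np.array([np.cos(np.radians(14.4)),np.sin(np.radians(14.4))]); v=np.array([-u[1],u[0]]); O=np.array([.6625,-.192])-.07*u
fr=lambda w:np.c_[(w[:,:2]-O)@u,(w[:,:2]-O)@v]*1000
m,bs=blobs(img,(95,130,60),(125,255,255),(140,120,370,165),30)
for b in bs:
    p=b.reshape(-1,2); print("strip",p.min(0),p.max(0)); r=cv2.minAreaRect(fr(cast(c,p,.105)).astype(np.float32)); print(np.round(r[0],1),np.round(r[1],1),r[2])
# vertical edges along lip mid column: brightness steps
g=cv2.cvtColor(img,cv2.COLOR_BGR2GRAY); print("col250",g[100:200:2,250].tolist())
zb=.3055-.172
print("tongue crease, expect x=33+46=79, y+-25",fr(cast(c,[[205,140],[310,140]],zb+.082)).round(1).tolist())
print("flare end, expect x=95",fr(cast(c,[[209,112],[305,112]],zb+.058)).round(1).tolist())
E
```

```text
strip [154 135] [207 149]
[69.5 61.7] [11.3 43. ] 0.049125466495752335
strip [306 134] [358 149]
[ 70.  -60.7] [12.1 42.5] 0.049357086420059204
col250 [164, 162, 161, 162, 162, 156, 215, 213, 210, 212, 211, 213, 214, 216, 216, 209, 210, 210, 219, 95, 171, 255, 255, 255, 255, 255, 255, 255, 255, 255, 255, 254, 253, 254, 254, 254, 249, 252, 252, 252, 250, 250, 245, 238, 229, 219, 131, 140, 134, 141]
tongue crease, expect x=33+46=79, y+-25 [[82.8, 24.9], [82.8, -25.3]]
flare end, expect x=95 [[95.2, 25.9], [95.3, -25.8]]
```

The strip comes out at x = 70 and the lip at 79–83 (79 nominal), centred in y and parallel to the strip. Now I lower it.

```bash
python3 - <<'E'
from h import *
T=robot.observe()["tool_pos"][:2]
print(robot.line_to([*T,.207],vel=.08,guard=8)); o=robot.observe(); print(o["tool_pos"],o["ft_force"])
if o["tool_pos"][2]<.212:
    robot.pause(.2)
    print(robot.line_to([*T,.193],vel=.02,guard=5)); o=robot.observe(); print(o["tool_pos"],o["ft_force"],o["gripper_width"],o["time"])
a=robot.grab_frame("wrist");b=robot.grab_frame("side")
cv2.imwrite("pics/b4.png",np.hstack([a[:300,60:400],cv2.resize(b[40:190,130:330],None,fx=2,fy=2)]))
E
```

```text
False
[ 0.62704528 -0.20143184  0.20775956] [-0.88987079  0.41410798 -1.32713773]
True
[ 0.62670185 -0.20125193  0.19704675] [-0.30866777  0.60372786  3.7654941 ] 0.013191878349020273 12.65
```

View pics/b4.png

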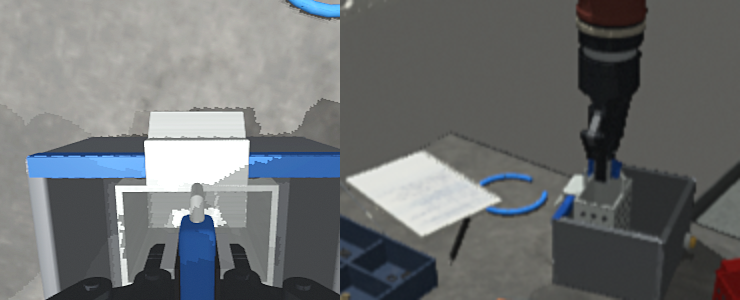

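It contacted at TCP z = 0.197, which is the seat height I computed, and the lip straddles the strip in both views. I'll release, retreat straight up and check.

```bash
python3 - <<'E'
from h import *
T=robot.observe()["tool_pos"]
robot.set_gripper(.06); robot.pause(.3)
robot.line_to([T[0],T[1],.33],vel=.1)
robot.line_to([.53,-.18,.36],vel=.15); robot.pause(.5)
o=robot.observe(); print(o["tool_pos"],o["ft_force"],o["time"])
c=robot.get_calibration("wrist")
a=robot.grab_frame("wrist");b=robot.grab_frame("side")
cv2.imwrite("pics/b5.png",np.hstack([a[:300,100:440],cv2.resize(b[90:240,200:400],None,fx=2,fy=2)]))
u=np.array([np.cos(np.radians(14.4)),np.sin(np.radians(14.4))]); v=np.array([-u[1],u[0]]); O=np.array([.6625,-.192])-.07*u
for q in blobs(a,(95,130,60),(125,255,255),None,60)[1]:
    p=q.reshape(-1,2); w=cast(c,p,.154)[:,:2]-O; r=cv2.minAreaRect((np.c_[w@u,w@v]*1000).astype(np.float32)); print(p.min(0),p.max(0),np.round(r[0],1),np.round(r[1],1),r[2])
E
```

```text
[ 0.53007743 -0.18000622  0.35986528] [0.0830247  0.44199507 0.14076501] 16.3917
[193 284] [231 320] [-170.6   87.9] [18.3 45.5] 34.85371780395508
[302  49] [323 106] [30.   1.9] [15.1 42.4] 89.23406219482422
[336  30] [399  44] [ 59.7 -38.9] [ 9.8 47.5] 0.03852047771215439
[215  30] [278  45] [59.2 53.1] [10.5 48.2] 0.03851616755127907
```

View pics/b5.png

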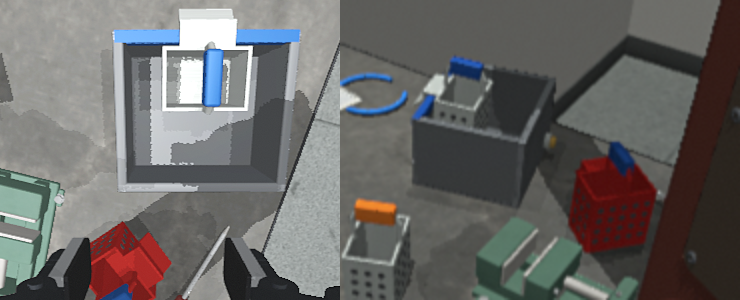

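The basket hangs hooked over the blue rim. Its grip is at x ≈ 30 mm in the tank frame (33 expected), and the plain basket is untouched. Handing in.

```bash
python3 -c "
from plant import robot
robot.job_done(); print(robot.observe()['time'])"
```

```text
the job is handed in; nothing more can be done
the job is handed in; nothing more can be done
```

The hook basket (blue grip) now hangs inside the grey tank with its lip over the blue-striped wall. I let go, pulled the arm clear and handed the job in. The clock read about 16.5 s of the 48 s at the last check; `job_done` reports no verdict.

- **Lift and lowering:** I gripped the bar (fingers stopped at 13 mm on a 14 mm bar) and carried the basket high over the plain one. I lowered it until contact at a tool height of 0.197 m, which is the seat height I had computed.
- **Last pictures:** after release, the basket hangs nearly upright with its lip on the rim. The grip is at x ≈ 30 mm in the tank frame (33 mm aimed for), and turned less than 1° from the tank's axis. The force on the tool was back near zero.
- **Plain basket:** it still stands upright in the last side picture and the arm never came near it. I did not measure its position again.
- **Disagreements:**
  - The top camera gave the grip's yaw as 28° and the wrist camera 33°. The basket's body rim gave 32–34°, so I used 33°.
  - The lip's outer crease measured 83 mm against 79 mm expected just before lowering. The flare end and the strip matched, so I went ahead.
- **Not measured:** I did not measure the final tilt or the lip's height separately; I judged both from the pictures and the contact height.

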